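Step the filter turret to the cross and start the reading

ROBOT

A 6-joint arm with a two-finger parallel gripper is mounted at the origin on a cart in front of the work surface, level with it; the furniture and walls round the work are solid. World frame = base frame: x ahead of the robot, y to its left, z up, the work surface at z = 0. Lengths are in m, angles in rad, forces in N, time in s.
With the tool pointing down it reaches from about 0.325 to 0.875 m from the base axis. Payload 4.4 kg.
Tool frame: the origin (TCP) lies between the finger pads; the fingertips stand 17 mm ahead of it and the grasp point (between the pads) lies 2 mm behind it; z points along the fingers, y is the direction in which the jaws open and shut (so a half turn about z gives the same grasp; the last joint's range is limited). The gripper opens to 85 mm and grips with 20 to 120 N. Pads are 22 mm wide; open, the fingers measure 114 mm over their backs; the gripper's body (76 mm by 85 mm) begins 54 mm behind the grasp point. The pads swing forward as they close: fully open they stand 13 mm farther back than shut.
Start: joints at [-1.399, 0.207, 1.542, -0, 1.393, -0.15], TCP at [0.182, -0.545, 0.219] pointing down, gripper open.
Joint ranges: [-2.73, 2.73], [-0.86, 2.22], [0.23, 2.46], [-1.11, 4.25], [0.08, 2.63], [-2.82, 2.82]. Speed limits (rad/s): [2.79, 2.79, 3.14, 3.14, 3.14, 3.14].

INTERFACE

Orientations are given as a rotation vector (axis times angle).
In Python, from plant import arm gives the robot as it stands.
- The arm moves only by the tool send_rows, never from a script. Its argument "plan" is text: rows parted by semicolons, each of 7 numbers parted by spaces: the turn, a rotation vector about the tool's x, y, z in rad, then the shift along the tool's x, y, z in m, then the opening, from -1 (shut) to 1 (fully open). A call has 1 to 10 rows; each row is the pose to reach, as a shift and turn from the pose measured when the call began, along the tool's axes at that moment; what a row does not reach only later rows make up. A row lasts 1/10 s, in which the tool goes at most 50 mm and 8.59 degrees, less where a joint would pass 70% of its speed; a pose out of reach is approached as far as the arm can. A call with a gripper value outside its range is refused whole. The fingers move at their own pace and stop on an object; "newtons" is the grip in N (left out, the last holds). Time passes only in rows, so rows that repeat a pose let the fingers close. It gives the time, the measured TCP pose, the force and the opening at its end, in the units of the state.
- arm.sense(): the state, without advancing time (a new reading comes with each control period).
- arm.get_image(name): name is "scene" or "top" or "wrist"; returns a dict with "frame" (384x512x3 uint8, red, green, blue), "fx", "fy", "cx", "cy" (pixels), "R" (3x3) and "t" (3): a world point X has camera coordinates R X + t. Camera axes: x right, y down, z forward; pixel columns grow to the right and rows downward; lengths in m; the calibration is good to about 2 mm. A picture is of the moment at which its call begins. There is no depth.
- arm.finish_job(): hands the job in, once; it reports no verdict.
Trained networks look in a picture, given as the dict that the camera call returned (one of the last four; its "shot" number tells which), for a name from the list of things; names that differ only in an ending like _2 or _b are one class to them, and where a whole thing is asked for, a point or a joint stands for the part that bears it (a point fixed in the world has none). Each returns a list of dicts, best first, with "score" (0 to 1); they miss things now and then, are a little off and sometimes report something else, mostly with a low value. They report only what shows in the picture. A call takes as long as a camera call.
- arm.recognise(label, picture): "rect" ([left, top, width, height] in pixels, round what is visible of it).
- arm.landmark_of(label, picture): "centre" ([column, row] in pixels: a listed point, or the origin of a listed thing).
The state is a dict: "time": time; "joint_positions": joint angles; "qvel": joint speeds; "joint_torque": joint torques, N m; "tool_pos": TCP position; "ee_rot": TCP orientation; "ft_force": force on the tool from outside, world axes, zero at the start; "ft_torque": the same for the moment, N m; "grip_width": finger opening in m.
Only numpy, scipy, OpenCV 4.12 (cv2) and the standard library are available. Lean on these libraries where they do the work, as an engineer would, in place of code of your own. Each camera call takes 0.05 s, during which the arm holds its last target.

TASK

The low grey filter unit on the bench has a round turret with an upright black tab on its rim. With the fingertips, push the tab round until its pointer lines up with the label that bears a cross, and leave it there; then press the unit's round key fully down and let it spring back. Only push and press: do not pinch the tab, do not press the key before the turret is set, and leave the bottle, the dish and the tape roll where they stand.

Things in the scene. Friction and masses are not known exactly. Their poses are not given: they have to be found in the camera images.
- axis (a point): Point on the turret's vertical turning axis, on the flat top of the grey housing (45 mm above the bench). The housing is fixed, 250 mm (its x) by 260 mm (its y), 45 mm high, axis at its centre; its orientation is the housing's: x towards the side of the labels (roughly away from the robot), y to its left, z up. The turret is a disc of 60 mm radius whose top is 13 mm above this point (hub 17 mm).
- turret (a joint): Turning angle of the turret about the vertical axis, rad: 0 when the tab points along the housing's x, positive anticlockwise seen from above (to the housing's left). End stops at -1.75 and +1.75; it starts within 0.3 of 0. It has no spring or detent: friction holds it wherever it is left; pushing the tab takes about 1.5 N sideways.
- tab_top (a point): Centre of the top of the upright black tab on the turret's rim, 66 mm from the axis and 45 mm above the housing's top. The tab is 34 mm tall, 28 mm long radially (52 to 80 mm from the axis) and 12 mm thick across; it is pushed on either of its broad sides, below its top (the rules call its left, anticlockwise half turret_c0 and its right half turret_c1). Turns with the turret.
- aim (a point): Point that the tab's pointer aims at: on the line from the axis through the tab, 105 mm from the axis (where the label centres lie). Turns with the turret.
- cross_mark (a point): Centre of the white round label plate (33 mm across, 2 mm thick, on the housing's top, fixed) that bears a black upright cross (plus sign, 25 mm). Four such plates lie round the turret, 105 mm from the axis, at -1.35, -0.65, 0.65 and 1.35 rad of turret angle; the others bear a bar, a ring and a filled square. Which is where varies.
- key (a joint): Travel of the round spring key, m: 0 up, 0.006 fully down, which takes about 5 N; it springs back when released.
- key_top (a point): Centre of the top face of the round black key, 28 mm across, in a grey collar on the housing's top near the corner nearest the robot's right: 90 mm towards the robot and 75 mm to the right of the axis in the housing's frame. Pressed straight down.
- bottle: Loose reagent bottle with a white screw cap, 48 mm across, 76 mm high, standing to the right of the housing; origin at the centre of its underside. A bystander.
- dish: Loose round lidded culture dish, 58 mm across, 14 mm high, lying to the right of the housing, nearer the robot; origin at the centre of its underside. A bystander.
- tape: Loose roll of label tape lying flat, 73 mm across, 19 mm high, to the left of the housing; origin at the centre of its underside. A bystander.

How it is judged:
By the outcome, as a careful person would: the job done as asked, in the order asked, and still so for the second after the job is handed in, with the robot touching nothing.
It also fails if it takes over 48 s, if anything falls off the work surface, if the arm or the gripper's body presses on something with over 40 N, if the wrist force passes 120 N, or if a joint passes its speed limit or range.

## Working session

There is one attempt and no reset: what is moved stays moved. The work goes in short steps, Python scripts to look and compute and a tool call to move; the robot and the scene stay as the last step left them, time stands still between calls to the robot, and variables do not carry over. Pictures are saved under pics/ and viewed, and the job is handed in when it is done.

Besides the shell and the picture viewer there is one more tool, called after "Request:" as a command line: name --argument value ..., lists and objects as JSON in quotes. send_rows: Moves the arm, as the interface text tells. Its arguments: {"type":"object","properties":{"plan":{"type":"string"},"newtons":{"type":"number"}},"required":["plan"]}

```bash
ls; mkdir -p pics
cat > h.py <<'E'
import numpy as np, cv2
from plant import arm
def save(p,n): cv2.imwrite(f'pics/{n}.png',cv2.cvtColor(np.asarray(p['frame']),cv2.COLOR_RGB2BGR))
def toz(p,uv,z):
    R=np.array(p['R']);t=np.array(p['t'])
    d=R.T@np.array([(uv[0]-p['cx'])/p['fx'],(uv[1]-p['cy'])/p['fy'],1]); c=-R.T@t
    return c+d*(z-c[2])/d[2]
def proj(p,X):
    q=np.array(p['R'])@np.array(X)+np.array(p['t']); return np.array([p['fx']*q[0]/q[2]+p['cx'],p['fy']*q[1]/q[2]+p['cy']])
E
python3 - <<'E'
from h import *
s=arm.sense();print(s)
Z=dict(axis=.045,tab_top=.09,cross_mark=.047,key_top=None,aim=.045,bottle=0,dish=0,tape=0)
for n in ['top','scene']:
    p=arm.get_image(n);save(p,n+'0')
    for k,z in Z.items():
        for d in arm.landmark_of(k,p)[:2]: print(n,k,round(d['score'],2),np.round(d['centre'],1),toz(p,d['centre'],z if z is not None else .055).round(4))
E
```

```text
pics
{'time': 0.0, 'joint_positions': array([-1.39847823e+00,  2.07410803e-01,  1.54297836e+00,  3.90609159e-06,
        1.39347756e+00, -1.50474960e-01]), 'qvel': array([ 0.0007735 , -0.00134583,  0.00039823,  0.00047696, -0.0020042 ,
       -0.00019147]), 'joint_torque': array([-1.22228557e-03, -3.83031929e+01, -2.91600126e+01, -4.43396730e-04,
        1.04770018e-02,  1.48590703e-05]), 'tool_pos': array([ 0.18226704, -0.54451657,  0.21741943]), 'ee_rot': array([-3.09851973e+00, -5.04477212e-01,  3.29503849e-05]), 'ft_force': array([ 0.2879954 , -0.33201602, -0.25266875]), 'ft_torque': array([-0.0499113 ,  0.0266984 ,  0.00687563]), 'grip_width': 0.08527433310136902}
top axis 0.96 [279.2 175. ] [ 0.5672 -0.027   0.045 ]
top tab_top 0.92 [281.3 144.9] [ 0.6474 -0.0307  0.09  ]
top cross_mark 0.54 [258.6 142.4] [0.6645 0.0363 0.047 ]
top key_top 0.48 [302.4 202.9] [ 0.4843 -0.0957  0.055 ]
top aim 0.61 [285.6 134.9] [ 0.6897 -0.044   0.045 ]
top bottle 0.75 [336.5 166.4] [ 0.6058 -0.2024  0.    ]
top dish 0.74 [339.7 206.7] [ 0.482  -0.2119  0.    ]
top tape 0.79 [170.9 221.8] [0.4251 0.2964 0.    ]
top tape 0.15 [303. 203.] [ 0.4909 -0.1013  0.    ]
scene axis 0.89 [266.8 188.2] [ 0.5747 -0.0176  0.045 ]
scene tab_top 0.73 [254.1 165.1] [ 0.6431 -0.0374  0.09  ]
scene cross_mark 0.61 [229.8 185.4] [0.6659 0.0471 0.047 ]
scene aim 0.66 [243.6 174.7] [ 0.6793 -0.0288  0.045 ]
scene dish 0.64 [321.2 186.1] [ 0.4961 -0.1974  0.    ]
scene tape 0.81 [235.4 278.4] [0.4169 0.2867 0.    ]
scene tape 0.63 [244.2 175.9] [ 0.7232 -0.0789  0.    ]
```

Run:
```python
import cv2
a=cv2.imread('pics/top0.png');cv2.imwrite('pics/top0c.png',cv2.resize(a[90:250,140:360],None,fx=3.6,fy=3.6,interpolation=cv2.INTER_CUBIC))
a=cv2.imread('pics/scene0.png');cv2.imwrite('pics/scene0c.png',cv2.resize(a[110:310,170:370],None,fx=3,fy=3,interpolation=cv2.INTER_CUBIC))
```

```text
(no output)
```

View pics/top0c.png

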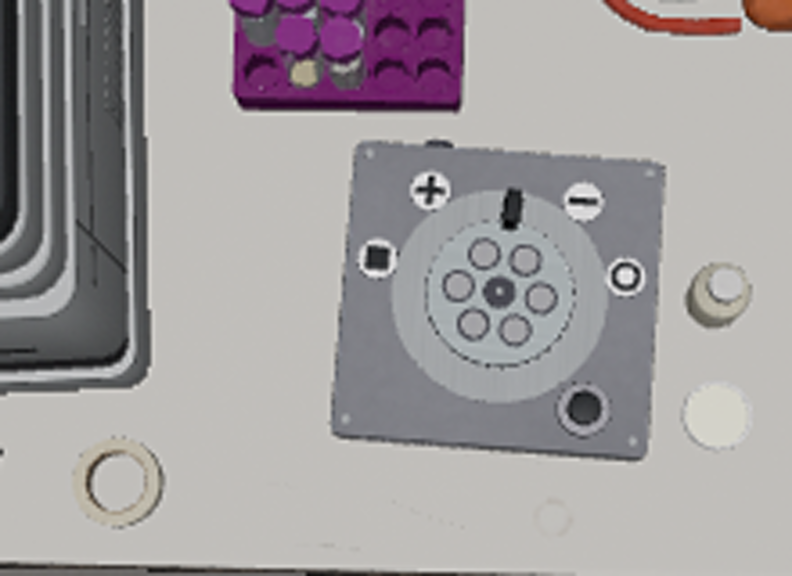

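View pics/scene0c.png

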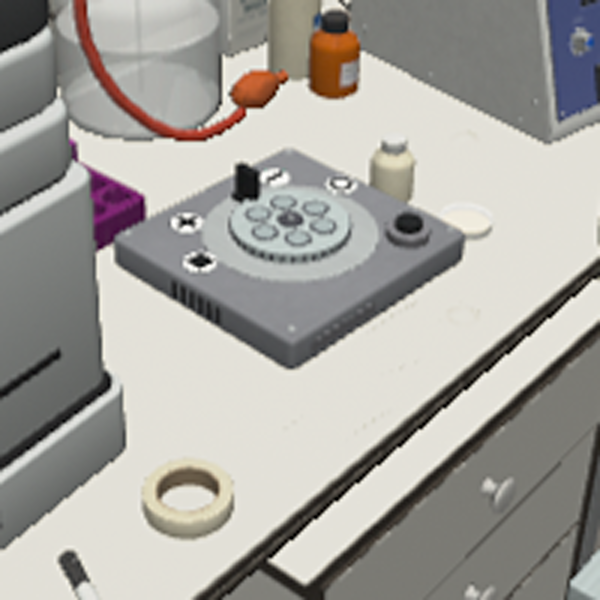

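The cross plate is at about (430,190) in the enlarged crop, to the left of the tab (512,208), so it is at +0.65 and the tab must turn anticlockwise. Next I fit the housing pose from the four labels.

Run:
```python
from h import *
from scipy.optimize import least_squares
p=arm.get_image('top')
g=p['frame'].astype(int)
f=np.asarray(p['frame'])
# refine plates: white blob centroids
lab={.65:(430,190),-.65:(583,201),-1.35:(626,276),1.35:(377,258)}
uv={}
for a,(u,v) in lab.items(): uv[a]=np.array([u/3.6+140,v/3.6+90])-.36
print(uv)
P=[(105*np.cos(a)/1e3,105*np.sin(a)/1e3,.047,uv[a]) for a in uv]
P.append((0,0,.062,np.array([499/3.6+140,291/3.6+90])-.36))
P.append((-.09,-.075,.045+.012,np.array([584/3.6+140,408/3.6+90])-.36))
def f(x,full=True):
    r=[]
    for X,Y,z,w in P:
        c,s=np.cos(x[2]),np.sin(x[2])
        r.append(proj(p,[x[0]+c*X-s*Y,x[1]+s*X+c*Y,z])-w)
    return np.ravel(r)
s=least_squares(f,[.57,-.03,0]);print(s.x,s.fun.round(2), p['fx'], -np.array(p['R']).T@p['t'])
ax=s.x
# tab bearing
tt=toz(p,np.array([512/3.6+140,193/3.6+90])-.36,.09)
print(tt)
for k in ['tab_top','key_top']:
  for d in arm.landmark_of(k,p)[:1]: q=toz(p,d['centre'],.09); print(k,q,np.linalg.norm(q[:2]-ax[:2]),np.arctan2(q[1]-ax[1],q[0]-ax[0])-ax[2])
c,s_=np.cos(ax[2]),np.sin(ax[2])
for X,Y in [(-.09,-.075),(.066*np.cos(.65),.066*np.sin(.65))]: print(ax[0]+c*X-s_*Y,ax[1]+s_*X+c*Y)
```

```text
{0.65: array([259.08444444, 142.41777778]), -0.65: array([301.58444444, 145.47333333]), -1.35: array([313.52888889, 166.30666667]), 1.35: array([244.36222222, 161.30666667])}
[ 0.57756697 -0.02403096 -0.05406783] [-0.02  0.01 -0.02  0.   -0.15  0.01  0.05 -0.02  0.12 -0.04  0.02  0.05] 473.43230546151915 [ 0.31367764 -0.00216103  1.42359099]
[ 0.65234019 -0.0322379   0.09      ]
tab_top [ 0.64371218 -0.03855604  0.09      ] 0.06772123443220669 -0.16209497625272476
key_top [ 0.48660173 -0.09861703  0.09      ] 0.11763399000236582 -2.4007429107635834
0.4836453800874978 -0.09405763271988202
0.6321902667444059 0.013013547303669954
```

```bash
cat >> h.py <<'E'
from scipy.spatial.transform import Rotation as Rn
AX=np.array([.57757,-.02403]); YAW=-.05407
def row(x,y,z,b):
    s=arm.sense();R=Rn.from_rotvec(s['ee_rot']).as_matrix()
    T=np.array([[np.cos(b),np.sin(b),0],[np.sin(b),-np.cos(b),0],[0,0,-1]])
    rv=Rn.from_matrix(R.T@T).as_rotvec(); d=R.T@(np.array([x,y,z])-s['tool_pos'])
    return np.r_[rv.round(3),d.round(4)]
def push(th,off,z,r=.066):   # TCP with x face 'off' m clockwise of the tab mid-plane
    ph=th+YAW; q=AX+r*np.array([np.cos(ph),np.sin(ph)])-off*np.array([-np.sin(ph),np.cos(ph)])
    return q[0],q[1],z,ph+np.pi/2
E
python3 - <<'E'
from h import *
q=push(-.162,.032,.15);print(q,row(*q))
E
```

```text
(np.float64(0.6351747730505194), np.float64(-0.06943583797044336), 0.15, 1.3547263267948966) [ 0.      0.     -1.032   0.5804 -0.3077  0.0686]
```

Request:
send_rows --plan "0 0 -1.032 0.58 -0.308 0.02 -1;0 0 -1.032 0.58 -0.308 0.02 -1;0 0 -1.032 0.58 -0.308 0.02 -1;0 0 -1.032 0.58 -0.308 0.02 -1;0 0 -1.032 0.58 -0.308 0.02 -1;0 0 -1.032 0.58 -0.308 0.02 -1;0 0 -1.032 0.58 -0.308 0.068 -1;0 0 -1.032 0.58 -0.308 0.068 -1;0 0 -1.032 0.58 -0.308 0.068 -1;0 0 -1.032 0.58 -0.308 0.068 -1" --newtons 40

```text
time: 2.05
tool_pos: [0.5262, -0.1832, 0.1769]
ee_rot: [2.447, 1.969, 0.0]
ft_force: [-0.1, -1.9, -0.0]
grip_width: -0.0003
```

Run:
```python
from h import *
q=push(-.162,.032,.15);print(arm.sense()['tool_pos'],row(*q),arm.sense()['grip_width'])
```

```text
[ 0.52615894 -0.18324843  0.17692178] [0.001  0.     0.     0.1345 0.0821 0.0269] -0.0002595501130679034
```

Request:
send_rows --plan "0 0 0 0.1345 0.082 0.01 -1;0 0 0 0.1345 0.082 0.01 -1;0 0 0 0.1345 0.082 0.027 -1;0 0 0 0.1345 0.082 0.027 -1;0 0 0 0.1345 0.082 0.027 -1;0 0 0 0.1345 0.082 0.027 -1"

```text
time: 2.65
tool_pos: [0.6345, -0.0702, 0.1498]
ee_rot: [2.447, 1.969, -0.002]
ft_force: [-0.6, 0.2, 0.6]
grip_width: 0.0
```

Run:
```python
from h import *
q=push(-.162,.032,.086);print(arm.sense()['tool_pos'],row(*q),arm.sense()['ft_force'])
p=arm.get_image('wrist');save(p,'w1')
p2=arm.get_image('top');save(p2,'t1');a=cv2.imread('pics/t1.png');cv2.imwrite('pics/t1c.png',cv2.resize(a[90:250,190:350],None,fx=3.6,fy=3.6,interpolation=cv2.INTER_CUBIC))
p2=arm.get_image('scene');save(p2,'s1')
```

```text
[ 0.63446249 -0.07018215  0.14979209] [-0.      0.001   0.      0.001   0.0005  0.0638] [-0.57231069  0.19494226  0.59309549]
```

View pics/w1.png

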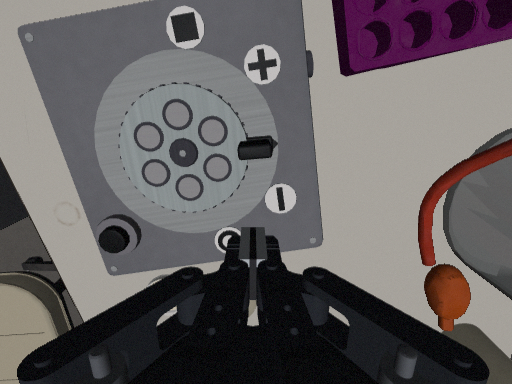

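View pics/s1.png

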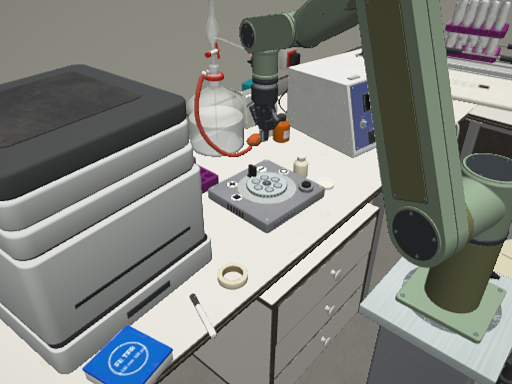

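The wrist view shows the tab at (257,148), the cross at (262,64) and the shut fingertips at (253,235), all clear of the tab. I'll lower and approach, watching the force.

Request:
send_rows --plan "0 0 0 0.001 0 0.04 -1;0 0 0 0.001 0 0.062 -1;0 0 0 0.001 0 0.062 -1;0 0 0 0.006 0 0.062 -1;0 0 0 0.009 0 0.062 -1;0 0 0 0.012 0 0.062 -1;0 0 0 0.013 0 0.062 -1;0 0 0 0.013 0 0.062 -1"

```text
time: 3.6
tool_pos: [0.6381, -0.0583, 0.0897]
ee_rot: [2.447, 1.965, 0.002]
ft_force: [-0.3, -0.0, 0.8]
grip_width: 0.0002
```

Run:
```python
from h import *
p=arm.get_image('wrist');save(p,'w2')
for k in ['tab_top','aim','cross_mark']: print(k,[(round(d['score'],2),np.round(d['centre'],1)) for d in arm.landmark_of(k,p)[:1]])
print('mark',proj(p,[*(AX+.105*np.array([np.cos(.596),np.sin(.596)])),.047]))
```

```text
tab_top [(0.78, array([252.5, 186.9]))]
aim []
cross_mark [(0.68, array([261.8,  66.7]))]
mark [259.16079662  73.43167674]
```

View pics/w2.png

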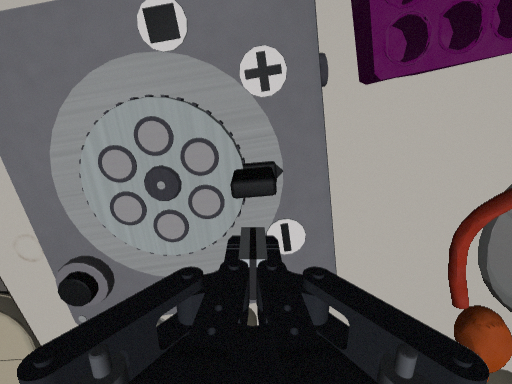

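Run:
```python
from h import *
p=arm.get_image('wrist')
s=arm.sense();R=Rn.from_rotvec(s['ee_rot']).as_matrix()
for o in [(0,0,.017),(.011,0,.017),(.011,0,-.01)]: print(o,proj(p,s['tool_pos']+R@np.array(o)))
for th in [-.2,-.162,-.12]:
  c=AX+.066*np.array([np.cos(th+YAW),np.sin(th+YAW)]);print(th,proj(p,[*c,.09]),proj(p,[*(AX+.08*np.array([np.cos(th+YAW),np.sin(th+YAW)])),.09]))
print('axis',proj(p,[*AX,.062]))
for th in [-.162,.1,.4,.65]: print(th,[row(*push(th,o,.088)) for o in (.017,)])
```

```text
(0, 0, 0.017) [251.07190144 218.50284754]
(0.011, 0, 0.017) [251.06052016 203.8339699 ]
(0.011, 0, -0.01) [250.78337718 219.79393472]
-0.2 [250.77006322 202.95900252] [273.41290631 203.73579664]
-0.162 [250.83485208 199.12949352] [273.61792655 199.0984458 ]
-0.12 [250.72581303 194.8560747 ] [273.62716256 193.91287547]
axis [158.65801739 186.11378966]
-0.162 [array([ 0.002 ,  0.001 , -0.002 ,  0.0039,  0.    ,  0.0008])]
0.1 [array([ 0.002 ,  0.001 , -0.264 ,  0.0216,  0.0021,  0.0008])]
0.4 [array([ 0.001 ,  0.001 , -0.564 ,  0.0417, -0.0012,  0.0007])]
0.65 [array([ 1.00e-03,  2.00e-03, -8.14e-01,  5.71e-02, -8.40e-03,  7.00e-04])]
```

Run:
```python
from h import *
p=arm.get_image('wrist')
s=arm.sense();R=Rn.from_rotvec(s['ee_rot']).as_matrix()
c=-np.array(p['R']).T@p['t'];print(c,R.T@(c-s['tool_pos']),p['fx'],p['cx'],p['cy'],(np.array(p['R'])@R).round(3))
a=cv2.imread('pics/w2.png');cv2.imwrite('pics/w2c.png',cv2.resize(a[140:300,140:340],None,fx=4,fy=3.75,interpolation=cv2.INTER_CUBIC))
```

```text
[0.65474502 0.01527699 0.2444926 ] [ 0.07575964  0.00111467 -0.15583463] 266.8286998439582 252.4902236765362 189.6322231955238 [[ 0.001  1.     0.001]
 [-0.954  0.001 -0.301]
 [-0.301 -0.001  0.954]]
```

View pics/w2c.png

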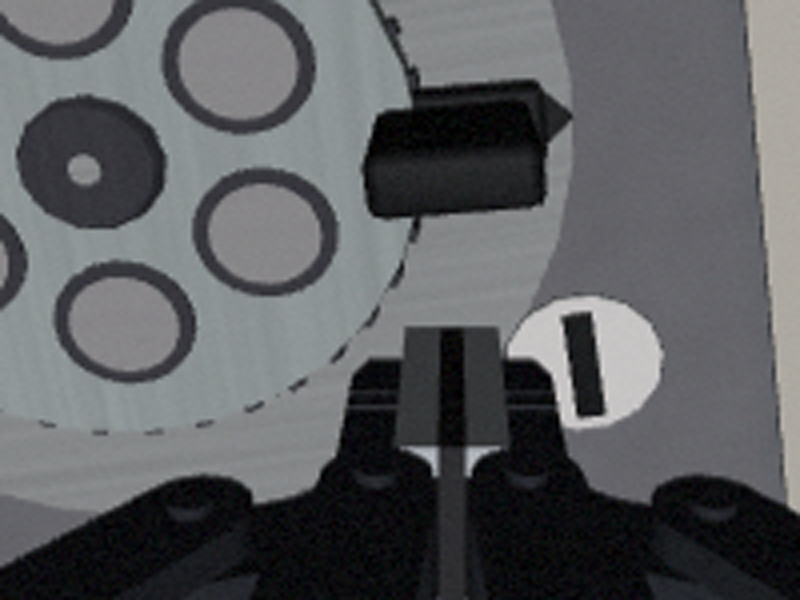

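Run:
```python
from h import *
p=arm.get_image('wrist');save(p,'w3')
s=arm.sense();print(s['tool_pos'],s['ft_force'])
a=cv2.imread('pics/w3.png');print(np.abs(a.astype(int)-cv2.imread('pics/w2.png')).mean())
for k in ['tab_top','aim','cross_mark','axis','key_top']: print(k,[(round(d['score'],2),np.round(d['centre'],1)) for d in arm.landmark_of(k,p)[:1]])
print('pred axis',proj(p,[*AX,.045]),'key',proj(p,[.4836,-.0941,.057]))
for a in [.65,-.65,1.35]: print(a,proj(p,[*(AX+.105*np.array([np.cos(a+YAW),np.sin(a+YAW)])),.047]))
for th in (-.162,-.1): print(proj(p,[*(AX+.066*np.array([np.cos(th+YAW),np.sin(th+YAW)])),.09]),proj(p,[*(AX+.066*np.array([np.cos(th+YAW),np.sin(th+YAW)])),.058]))
```

```text
[ 0.63748099 -0.05863671  0.08868533] [ 0.12248809  0.35535404 -0.1446249 ]
4.218668619791667
tab_top [(0.85, array([252.1, 188.7]))]
aim []
cross_mark [(0.95, array([265.3,  68.8]))]
axis [(0.62, array([166.2, 180.6]))]
key_top [(0.77, array([ 73.1, 294.2]))]
pred axis [166.02874788 179.76265585] key [ 79.83316245 286.46246068]
0.65 [260.06892521  72.54658437]
-0.65 [283.86466606 237.94244062]
1.35 [158.60599379  24.81101834]
[250.92967756 199.1162322 ] [251.15162597 184.38572553]
[250.70097133 192.78881888] [250.96047662 178.96416115]
```

View pics/w3.png

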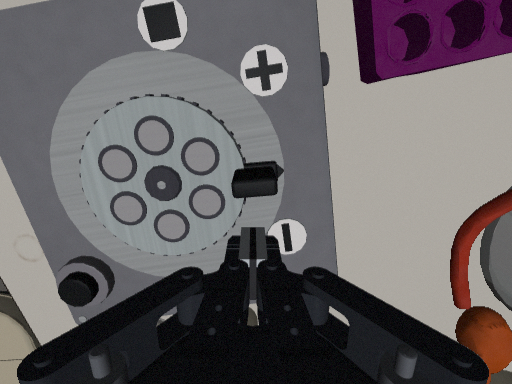

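Run:
```python
from h import *
for th in np.arange(-.12,.34,.05): print(round(th,2),row(*push(th,.017,.088))[2:])
```

```text
-0.12 [-0.044   0.0067  0.0007  0.0007]
-0.07 [-0.094   0.01    0.0013  0.0007]
-0.02 [-0.144   0.0134  0.0018  0.0007]
0.03 [-0.194   0.0168  0.0021  0.0007]
0.08 [-0.244   0.0202  0.0022  0.0007]
0.13 [-0.294   0.0236  0.0021  0.0007]
0.18 [-0.344   0.027   0.0019  0.0007]
0.23 [-0.394   0.0304  0.0015  0.0007]
0.28 [-0.444   0.0338  0.0009  0.0007]
0.33 [-4.94e-01  3.71e-02  2.00e-04  7.00e-04]
```

Request:
send_rows --plan "0 0 -0.044 0.0067 0.0007 0.001 -1;0 0 -0.094 0.01 0.0013 0.001 -1;0 0 -0.144 0.0134 0.0018 0.001 -1;0 0 -0.194 0.0168 0.0021 0.001 -1;0 0 -0.244 0.0202 0.0022 0.001 -1;0 0 -0.294 0.0236 0.0021 0.001 -1;0 0 -0.344 0.027 0.0019 0.001 -1;0 0 -0.394 0.0304 0.0015 0.001 -1;0 0 -0.394 0.0304 0.0015 0.001 -1"

```text
time: 5.1
tool_pos: [0.6455, -0.0288, 0.0877]
ee_rot: [2.016, 2.407, 0.0]
ft_force: [-0.3, -0.1, -0.5]
grip_width: -0.0002
```

Run:
```python
from h import *
p=arm.get_image('wrist');save(p,'w4')
s=arm.sense();print(s['tool_pos'],s['ft_force'])
for k in ['tab_top','aim','cross_mark','axis','key_top']: print(k,[(round(d['score'],2),np.round(d['centre'],1)) for d in arm.landmark_of(k,p)[:1]])
for th in (.1,.2,.3): print(proj(p,[*(AX+.066*np.array([np.cos(th+YAW),np.sin(th+YAW)])),.09]))
```

```text
[ 0.64553492 -0.02911912  0.08767138] [-0.0454884  -0.29725385  0.2713168 ]
tab_top [(0.74, array([252.8, 235.5]))]
aim []
cross_mark [(0.86, array([298.4, 126. ]))]
axis []
key_top [(0.85, array([ 29.8, 258.7]))]
[250.63603681 218.68414486]
[251.480212   208.86848671]
[251.26326283 198.78188806]
```

View pics/w4.png

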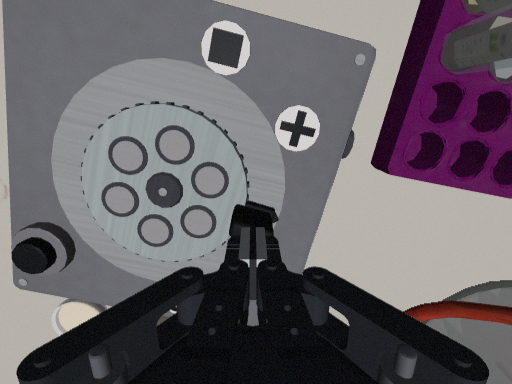

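Run:
```python
from h import *
for th in np.arange(.28,.56,.05): print(round(th,2),row(*push(th,.017,.088))[2:])
```

```text
0.28 [-0.051   0.0035  0.0008 -0.0003]
0.33 [-0.101   0.0069  0.0014 -0.0003]
0.38 [-0.151   0.0103  0.0018 -0.0003]
0.43 [-0.201   0.0137  0.0021 -0.0003]
0.48 [-0.251   0.0171  0.0021 -0.0003]
0.53 [-3.01e-01  2.05e-02  2.10e-03 -3.00e-04]
```

Request:
send_rows --plan "0 0 -0.051 0.0035 0.0008 0 -1;0 0 -0.101 0.007 0.0014 0 -1;0 0 -0.151 0.0103 0.0018 0 -1;0 0 -0.201 0.0137 0.002 0 -1;0 0 -0.251 0.017 0.002 0 -1;0 0 -0.251 0.017 0.002 0 -1"

```text
time: 6.0
tool_pos: [0.6444, -0.0121, 0.0876]
ee_rot: [1.701, 2.64, -0.0]
ft_force: [-0.1, 0.9, -0.1]
grip_width: -0.0002
```

Run:
```python
from h import *
p=arm.get_image('wrist');save(p,'w5')
s=arm.sense();print(s['tool_pos'],s['ft_force'])
for k in ['tab_top','aim','cross_mark','axis','key_top']: print(k,[(round(d['score'],2),np.round(d['centre'],1)) for d in arm.landmark_of(k,p)[:1]])
for th in (.2,.3,.4): print(proj(p,[*(AX+.066*np.array([np.cos(th+YAW),np.sin(th+YAW)])),.09]))
p=arm.get_image('top');save(p,'t5')
a=cv2.imread('pics/t5.png');cv2.imwrite('pics/t5c.png',cv2.resize(a[90:250,190:350],None,fx=3.6,fy=3.6,interpolation=cv2.INTER_CUBIC))
```

```text
[ 0.64452082 -0.01234005  0.08766447] [ 0.46734061 -0.07849871 -0.12491796]
tab_top []
aim []
cross_mark [(0.9, array([305.2, 162.8]))]
axis [(0.61, array([170. , 185.4]))]
key_top [(0.18, array([305., 161.]))]
[248.44864556 232.42875533]
[250.80868064 223.16613472]
[252.1781281 213.5094039]
```

View pics/w5.png

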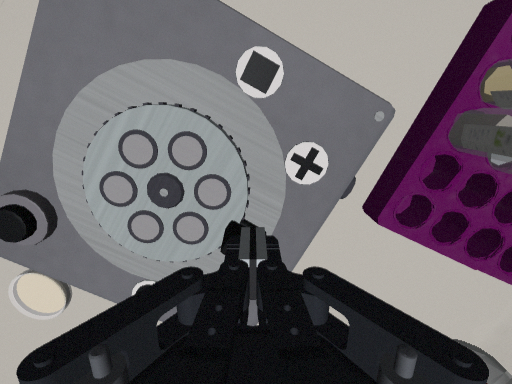

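View pics/t5c.png

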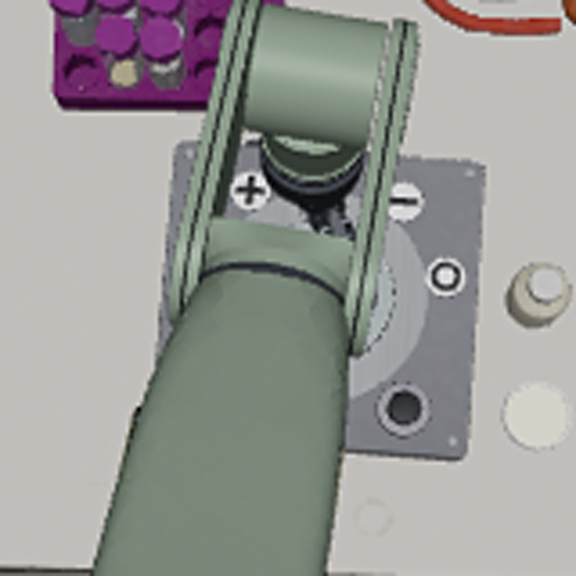

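Run:
```python
from h import *
a=cv2.imread('pics/w5.png');cv2.imwrite('pics/w5c.png',cv2.convertScaleAbs(cv2.resize(a[190:340,170:340],None,fx=4,fy=4,interpolation=cv2.INTER_CUBIC),alpha=1.8,beta=20))
p=arm.get_image('scene');save(p,'s5');a=cv2.imread('pics/s5.png')
cv2.imwrite('pics/s5c.png',cv2.convertScaleAbs(cv2.resize(a[60:240,180:360],None,fx=3.3,fy=3.3,interpolation=cv2.INTER_CUBIC),alpha=1.3,beta=10))
s=arm.sense();print(proj(p,s['tool_pos']),proj(p,s['tool_pos']-[0,0,.017]))
```

```text
[248.28299756 168.65204702] [248.30468543 173.47305993]
```

View pics/w5c.png

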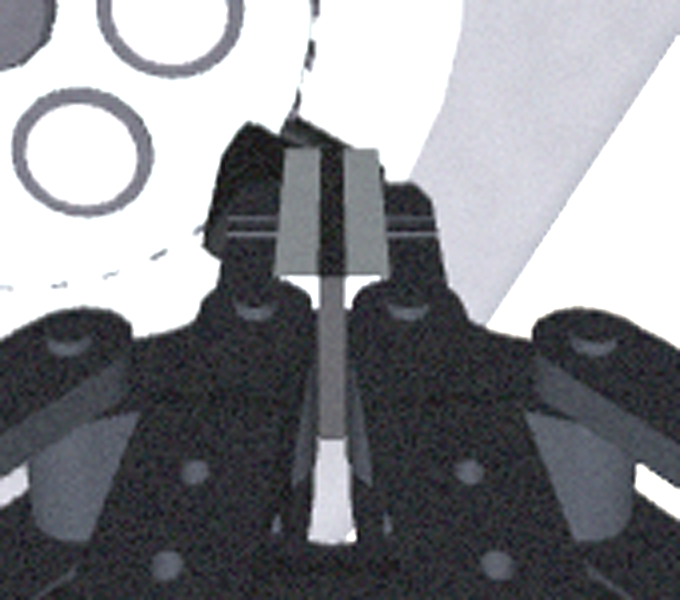

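View pics/s5c.png

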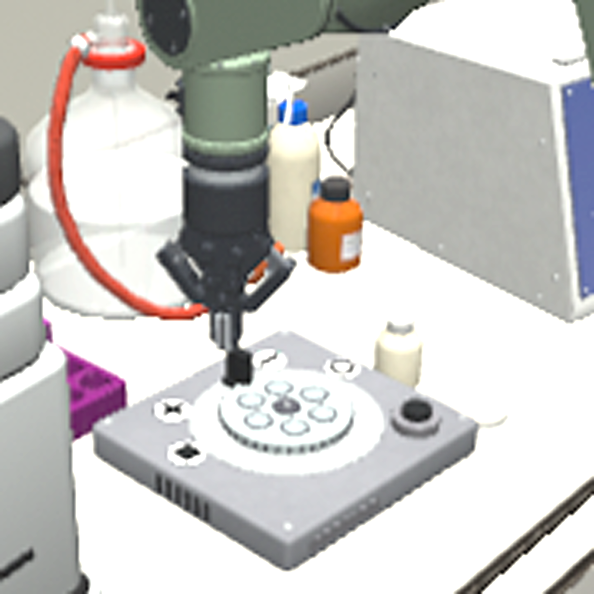

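The fingers passed over the tab without touching it. In the scene view the tips, at about row 164, sit roughly 30 mm above where the model puts them. I'll back off clockwise, raised, and then lower in checked steps.

Run:
```python
from h import *
print(row(*push(-.1,.034,.088)))
```

```text
[ 1.00e-03  1.00e-03  5.80e-01 -4.74e-02 -2.92e-02 -2.00e-04]
```

Request:
send_rows --plan "0 0 0 0 0 -0.01 -1;0 0 0.3 -0.024 -0.015 -0.01 -1;0 0 0.58 -0.0475 -0.029 -0.01 -1;0 0 0.58 -0.0475 -0.029 -0.01 -1;0 0 0.58 -0.0475 -0.029 0 -1;0 0 0.58 -0.0475 -0.029 0.008 -1;0 0 0.58 -0.0475 -0.029 0.015 -1;0 0 0.58 -0.0475 -0.029 0.015 -1"

```text
time: 7.2
tool_pos: [0.6367, -0.0673, 0.0713]
ee_rot: [-2.384, -2.046, 0.002]
ft_force: [0.9, -0.9, -0.4]
grip_width: 0.0003
```

Run:
```python
from h import *
p=arm.get_image('wrist');save(p,'w6');s=arm.sense();print(s['tool_pos'],s['ft_force'],s['joint_positions'])
p=arm.get_image('scene');save(p,'s6');a=cv2.imread('pics/s6.png')
b=cv2.convertScaleAbs(cv2.resize(a[100:200,210:310],None,fx=5,fy=5,interpolation=cv2.INTER_CUBIC),alpha=1.1,beta=5)
for z in (0,-.017,.017):
  q=proj(p,s['tool_pos']+[0,0,z]);print(q)
cv2.imwrite('pics/s6c.png',b)
a=cv2.imread('pics/w6.png');cv2.imwrite('pics/w6c.png',cv2.convertScaleAbs(cv2.resize(a[140:290,170:340],None,fx=4,fy=4,interpolation=cv2.INTER_CUBIC),alpha=1.4,beta=10))
```

```text
[ 0.63718908 -0.06740354  0.07196265] [ 0.85323138 -0.02806258 -0.84709994] [-2.39865654e-01  4.87843022e-01  1.48942421e+00 -9.78424989e-04
  1.16431956e+00 -8.69379141e-02]
[261.89651698 167.16657373]
[261.82791624 171.85940891]
[261.96603349 162.41109284]
```

View pics/s6c.png

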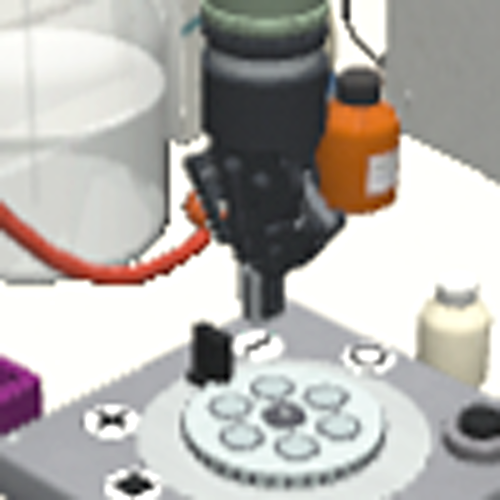

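View pics/w6c.png

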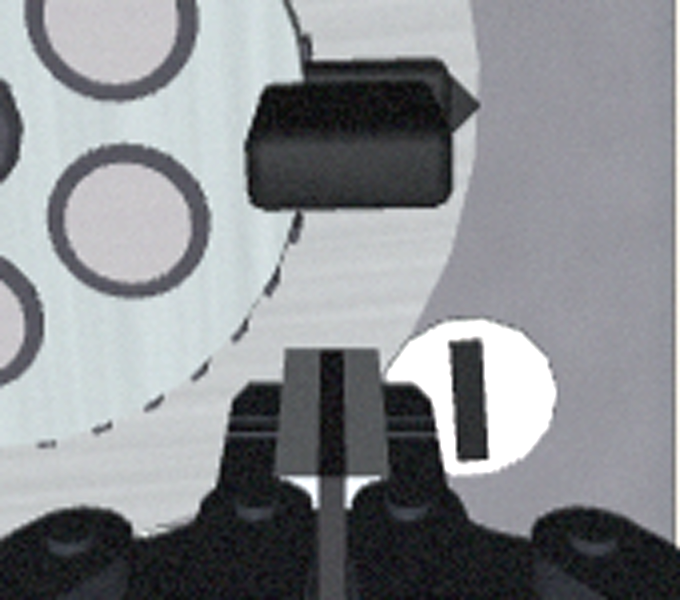

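Request:
send_rows --plan "0 0 0 0 0 0.006 -1;0 0 0 0 0 0.011 -1;0 0 0 0 0 0.015 -1;0 0 0 0 0 0.015 -1"

```text
time: 7.7
tool_pos: [0.6369, -0.0673, 0.0564]
ee_rot: [-2.384, -2.045, 0.002]
ft_force: [-0.4, -0.0, -0.4]
grip_width: 0.0001
```

Run:
```python
from h import *
p=arm.get_image('scene');save(p,'s7');a=cv2.imread('pics/s7.png');s=arm.sense();print(s['tool_pos'],s['ft_force'])
b=cv2.convertScaleAbs(cv2.resize(a[130:190,230:290],None,fx=9,fy=9,interpolation=cv2.INTER_CUBIC),alpha=1.1,beta=5)
for z in (0,-.017,.017):
  q=proj(p,s['tool_pos']+[0,0,z]);print(q)
cv2.imwrite('pics/s7c.png',b)
for th in np.arange(-.06,.4,.05): print(round(th,2),row(*push(th,.017,.057))[2:])
```

```text
[ 0.63719558 -0.06740308  0.05685751] [0.89408457 0.46010984 0.42167796]
[261.83384731 171.33874494]
[261.76605626 175.97694352]
[261.90253799 166.63899517]
-0.06 [-0.039   0.0194  0.0011 -0.0002]
-0.01 [-0.089   0.0227  0.0017 -0.0002]
0.04 [-0.139   0.0261  0.0022 -0.0002]
0.09 [-0.189   0.0295  0.0025 -0.0002]
0.14 [-2.39e-01  3.29e-02  2.60e-03 -2.00e-04]
0.19 [-2.89e-01  3.63e-02  2.60e-03 -2.00e-04]
0.24 [-3.39e-01  3.97e-02  2.40e-03 -2.00e-04]
0.29 [-3.89e-01  4.31e-02  2.00e-03 -2.00e-04]
0.34 [-4.39e-01  4.64e-02  1.40e-03 -2.00e-04]
0.39 [-4.89e-01  4.98e-02  7.00e-04 -2.00e-04]
```

View pics/s7c.png

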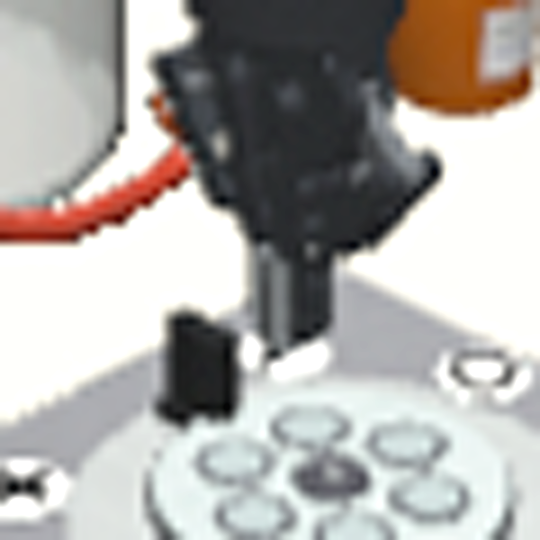

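Request:
send_rows --plan "0 0 -0.02 0.01 0.0005 0 -1;0 0 -0.039 0.0194 0.0011 0 -1;0 0 -0.089 0.0227 0.0017 0 -1;0 0 -0.139 0.0261 0.0022 0 -1;0 0 -0.189 0.0295 0.0025 0 -1;0 0 -0.239 0.033 0.0026 0 -1;0 0 -0.239 0.033 0.0026 0 -1"

```text
time: 8.45
tool_pos: [0.6452, -0.034, 0.0571]
ee_rot: [2.121, 2.317, -0.001]
ft_force: [0.5, -0.3, -0.9]
grip_width: 0.0002
```

Run:
```python
from h import *
p=arm.get_image('wrist');save(p,'w8');s=arm.sense();print(s['tool_pos'],s['ft_force'])
for k in ['tab_top','aim','cross_mark','axis']: print(k,[(round(d['score'],2),np.round(d['centre'],1)) for d in arm.landmark_of(k,p)[:1]])
for th in np.arange(.19,.7,.05): print(round(th,2),row(*push(th,.017,.057))[2:], proj(p,[*(AX+.066*np.array([np.cos(th+YAW),np.sin(th+YAW)])),.09]).round(0))
```

```text
[ 0.64505566 -0.03419642  0.05704993] [-1.0625371  -0.13666719  0.13237436]
tab_top [(0.84, array([253.7, 228.6]))]
aim [(0.23, array([  3.5, 294.8]))]
cross_mark [(0.67, array([299.1, 118.1]))]
axis [(0.88, array([154.3, 197.6]))]
0.19 [-0.05    0.003   0.0007 -0.0001] [250. 223.]
0.24 [-0.1     0.0063  0.0013 -0.0001] [250. 217.]
0.29 [-1.5e-01  9.7e-03  1.7e-03 -1.0e-04] [249. 211.]
0.34 [-2.00e-01  1.31e-02  2.00e-03 -1.00e-04] [248. 205.]
0.39 [-2.50e-01  1.65e-02  2.10e-03 -1.00e-04] [246. 199.]
0.44 [-3.00e-01  1.99e-02  2.00e-03 -1.00e-04] [244. 193.]
0.49 [-3.50e-01  2.33e-02  1.80e-03 -1.00e-04] [242. 186.]
0.54 [-4.00e-01  2.67e-02  1.40e-03 -1.00e-04] [239. 180.]
0.59 [-4.5e-01  3.0e-02  8.0e-04 -1.0e-04] [236. 174.]
0.64 [-5.00e-01  3.34e-02  0.00e+00 -1.00e-04] [233. 168.]
0.69 [-5.50e-01  3.66e-02 -9.00e-04 -1.00e-04] [229. 162.]
```

View pics/w8.png

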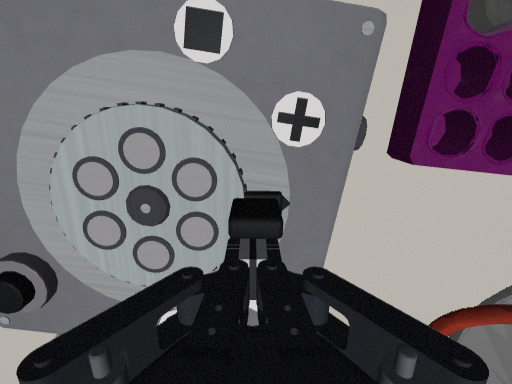

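The tab is now ahead of the pads, flat against them, and moving. It is at about +0.14.

Request:
send_rows --plan "0 0 -0.05 0.003 0.0007 0 -1;0 0 -0.1 0.0063 0.0013 0 -1;0 0 -0.15 0.0097 0.0017 0 -1;0 0 -0.2 0.0131 0.002 0 -1;0 0 -0.25 0.0165 0.0021 0 -1;0 0 -0.3 0.02 0.002 0 -1;0 0 -0.35 0.0233 0.0018 0 -1;0 0 -0.4 0.0267 0.0014 0 -1;0 0 -0.44 0.0293 0.001 0 -1;0 0 -0.44 0.0293 0.001 0 -1"

```text
time: 9.7
tool_pos: [0.6436, -0.0056, 0.0571]
ee_rot: [1.567, 2.722, -0.001]
ft_force: [-0.3, -0.3, 0.5]
grip_width: 0.0002
```

Run:
```python
from h import *
p=arm.get_image('wrist');save(p,'w9');s=arm.sense();print(s['tool_pos'],s['ft_force'])
for k in ['tab_top','aim','cross_mark','axis']: print(k,[(round(d['score'],2),np.round(d['centre'],1)) for d in arm.landmark_of(k,p)[:1]])
for th in np.arange(.5,.75,.05): print(round(th,2),row(*push(th,.017,.057))[2:], proj(p,[*(AX+.066*np.array([np.cos(th+YAW),np.sin(th+YAW)])),.09]).round(0))
print('cross',proj(p,[*(AX+.105*np.array([np.cos(.596),np.sin(.596)])),.047]),'hub',proj(p,[*AX,.062]))
a=cv2.imread('pics/w9.png');cv2.imwrite('pics/w9c.png',cv2.convertScaleAbs(cv2.resize(a[110:290,130:340],None,fx=3.3,fy=3.3,interpolation=cv2.INTER_CUBIC),alpha=1.4,beta=10))
```

```text
[ 0.64342892 -0.00567649  0.05705678] [ 0.46502685 -0.08599716 -0.41977422]
tab_top [(0.94, array([254.9, 228.1]))]
aim []
cross_mark [(0.88, array([314.2, 187.4]))]
axis [(0.64, array([157.5, 197.6]))]
0.5 [ 0.08   -0.0051 -0.0015 -0.0001] [251. 236.]
0.55 [ 0.03   -0.0018 -0.0005 -0.0001] [252. 230.]
0.6 [-0.02    0.0015  0.0004 -0.0001] [252. 224.]
0.65 [-0.07    0.0048  0.0011 -0.0001] [251. 218.]
0.7 [-1.2e-01  8.2e-03  1.6e-03 -1.0e-04] [251. 212.]
cross [311.6191171  187.59439611] hub [142.78702887 206.31214781]
```

View pics/w9c.png

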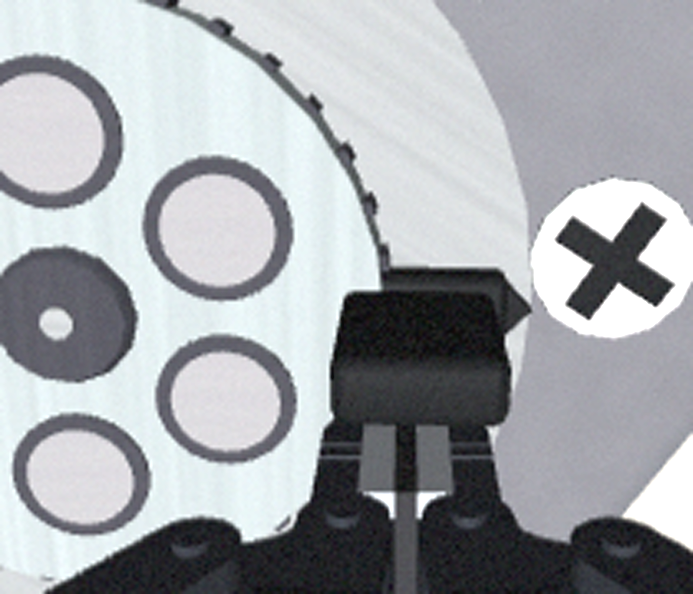

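```bash
cat >> h.py <<'E'
def ang(p,uv,z,cross_uv=None):
    d=np.array([0,0]) 
    if cross_uv is not None:
        d=np.array(cross_uv)-proj(p,[*(AX+.105*np.array([np.cos(.65+YAW),np.sin(.65+YAW)])),.047])
    q=toz(p,np.array(uv)-d,z)[:2]-AX; return np.arctan2(q[1],q[0])-YAW, np.linalg.norm(q)
E
python3 - <<'E'
from h import *
p=arm.get_image('wrist')
for z in (.056,.058,.064,.07): print(z,ang(p,(291.2,203.3),z),ang(p,(291.2,203.3),z,(315.5,187.8)))
print(ang(p,(254.9,228.1),.09),ang(p,(254.9,228.1),.09,(315.5,187.8)))
E
```

```text
0.056 (np.float64(0.5785946742055629), np.float64(0.09018811378809252)) (np.float64(0.5794254777915598), np.float64(0.08814318770257587))
0.058 (np.float64(0.5868593823605533), np.float64(0.08988447339849254)) (np.float64(0.5878720296985857), np.float64(0.08786632932322563))
0.064 (np.float64(0.6119837830542795), np.float64(0.08901088461781374)) (np.float64(0.6135253895338602), np.float64(0.08707383674351145))
0.07 (np.float64(0.6375896972953937), np.float64(0.08819457485374355)) (np.float64(0.6396324526059226), np.float64(0.08633967674154212))
(np.float64(0.5673563336590287), np.float64(0.06725748690687848)) (np.float64(0.5679994290222248), np.float64(0.06560834865844428))
```

The tab is at about 0.57. I'll push to about 0.635, back off and measure.

Request:
send_rows --plan "0 0 -0.02 0.0015 0.0004 0 -1;0 0 -0.04 0.0028 0.0006 0 -1;0 0 -0.06 0.0042 0.0009 0 -1;0 0 -0.06 0.0042 0.0009 0 -1;0 0 -0.06 -0.008 0.0009 0 -1;0 0 -0.06 -0.03 0.0009 0 -1;0 0 -0.06 -0.035 0.0009 -0.04 -1;0 0 -0.06 -0.035 0.0009 -0.08 -1;0 0 -0.06 -0.035 0.0009 -0.08 -1"

```text
time: 10.9
tool_pos: [0.667, -0.0374, 0.1448]
ee_rot: [1.481, 2.756, 0.005]
ft_force: [0.4, -0.8, 0.8]
grip_width: -0.0004
```

Run:
```python
from h import *
p=arm.get_image('wrist');save(p,'w10');s=arm.sense();print(s['tool_pos'],s['ft_force'])
L={}
for k in ['tab_top','aim','cross_mark','axis']:
  L[k]=arm.landmark_of(k,p)[:1]; print(k,[(round(d['score'],2),np.round(d['centre'],1)) for d in L[k]])
print('pred cross',proj(p,[*(AX+.105*np.array([np.cos(.596),np.sin(.596)])),.047]),'hub',proj(p,[*AX,.062]))
if L['tab_top']: print(ang(p,L['tab_top'][0]['centre'],.09))
a=cv2.imread('pics/w10.png');cv2.imwrite('pics/w10c.png',cv2.convertScaleAbs(cv2.resize(a[50:250,130:350],None,fx=3.5,fy=3,interpolation=cv2.INTER_CUBIC),alpha=1.4,beta=10))
```

```text
[ 0.66500745 -0.0368522   0.14167127] [ 0.08578159 -0.0740893  -0.65403153]
tab_top [(0.8, array([252.8, 127.5]))]
aim []
cross_mark [(0.8, array([294.1, 119.1]))]
axis [(0.9, array([182.5, 121.3]))]
pred cross [292.8248551  120.15234025] hub [174.07979076 122.58770026]
(np.float64(0.6130656137596951), np.float64(0.06781223317612671))
```

View pics/w10c.png

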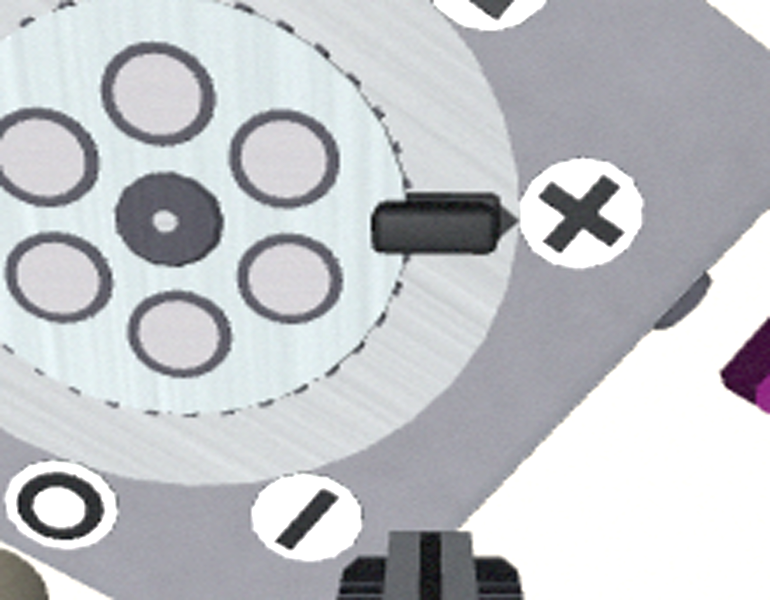

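Run:
```python
from h import *
p=arm.get_image('wrist');save(p,'w11')
pc=proj(p,[*(AX+.105*np.array([np.cos(.596),np.sin(.596)])),.047])
print('pred cross',pc,'hub',proj(p,[*AX,.062]))
for z in(.056,.058,.06,.064):
  for th in (.6,.65): print(z,th,proj(p,[*(AX+.0875*np.array([np.cos(th+YAW),np.sin(th+YAW)])),z]).round(1))
for th in (.6,.65): print('top',th,proj(p,[*(AX+.08*np.array([np.cos(th+YAW),np.sin(th+YAW)])),.09]).round(1),proj(p,[*(AX+.052*np.array([np.cos(th+YAW),np.sin(th+YAW)])),.09]).round(1))
f=np.asarray(p['frame']);a=cv2.imread('pics/w11.png')
x0,y0=230,90
cv2.imwrite('pics/w11c.png',cv2.convertScaleAbs(cv2.resize(a[y0:y0+60,x0:x0+90],None,fx=8,fy=8,interpolation=cv2.INTER_CUBIC),alpha=1.8,beta=20))
g=cv2.cvtColor(a,cv2.COLOR_BGR2GRAY)
n,lb,st,c=cv2.connectedComponentsWithStats((g>170).astype(np.uint8))
for i in range(1,n):
  if st[i][4]>200: print(st[i],c[i])
print(g[100:140:4,296])
```

```text
pred cross [300.68281588 128.42681009] hub [178.76831874 131.01882447]
0.056 0.6 [281.8 134.6]
0.056 0.65 [282.1 129.4]
0.058 0.6 [282.1 134.8]
0.058 0.65 [282.3 129.6]
0.06 0.6 [282.3 135.1]
0.06 0.65 [282.6 129.8]
0.064 0.6 [282.8 135.6]
0.064 0.65 [283.1 130.2]
top 0.6 [276.4 138.8] [238.7 137.2]
top 0.65 [276.6 133.3] [238.7 133.7]
[    0     0   179   355 22275] [ 44.18222222 201.1071156 ]
[  269     0   243   364 31996] [389.55566321 171.6487686 ]
[258  23  39  44 643] [277.01244168  44.46034215]
[286 111  36  37 652] [303.20092025 128.68711656]
[135 213  32  30 243] [150.74485597 226.34979424]
[207 218  31  29 483] [220.54244306 230.61283644]
[247 300  12  26 207] [252.51690821 313.55555556]
[109 109 107 135 211  51  39 161 210  38]
```

View pics/w11c.png

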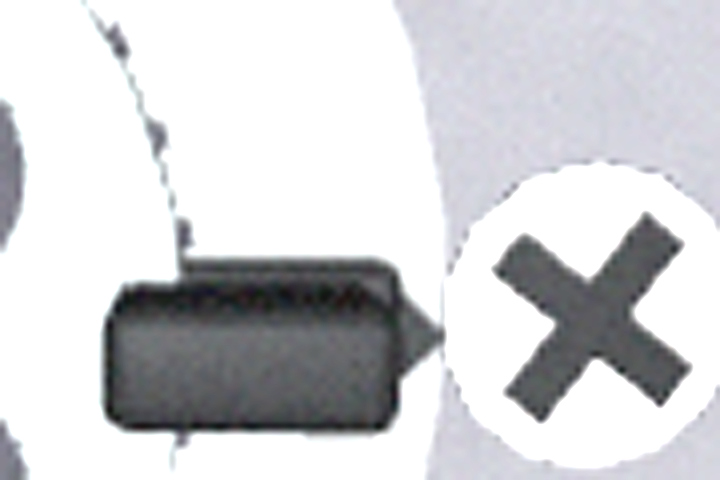

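The wrist view gives a turret angle of about 0.64: pointer tip at (285,132), cross centre at (304,129.5). I'll clear the arm and cross-check from the top camera.

Run:
```python
from h import *
print(row(.42,-.30,.20,1.57),arm.sense()['time'])
```

```text
[-0.004  -0.001   0.586  -0.0877 -0.3466 -0.0642] 11.2
```

Request:
send_rows --plan "0 0 0.58 -0.088 -0.346 -0.064 -1;0 0 0.58 -0.088 -0.346 -0.064 -1;0 0 0.58 -0.088 -0.346 -0.064 -1;0 0 0.58 -0.088 -0.346 -0.064 -1;0 0 0.58 -0.088 -0.346 -0.064 -1;0 0 0.58 -0.088 -0.346 -0.064 -1;0 0 0.58 -0.088 -0.346 -0.064 -1;0 0 0.58 -0.088 -0.346 -0.064 -1;0 0 0.58 -0.088 -0.346 -0.064 -1"

```text
time: 12.1
tool_pos: [0.4193, -0.301, 0.1992]
ee_rot: [-2.216, -2.22, 0.005]
ft_force: [0.2, 0.7, 0.2]
grip_width: -0.0002
```

Run:
```python
from h import *
p=arm.get_image('top');save(p,'t12');s=arm.sense();print(s['tool_pos'],s['time'])
for k in ['tab_top','aim','cross_mark','axis','key_top','bottle','dish','tape']:
  for d in arm.landmark_of(k,p)[:1]:
    z={'tab_top':.09,'cross_mark':.047,'aim':.045,'key_top':.057}.get(k,0); q=toz(p,d['centre'],z)[:2]-AX
    print(k,round(d['score'],2),np.round(d['centre'],1),(q+AX).round(4),np.arctan2(q[1],q[0])-YAW)
for th in(.6,.65,.7): 
  u=np.array([np.cos(th+YAW),np.sin(th+YAW)]);print(th,[proj(p,[*(AX+r*u),z]).round(2) for r,z in((.052,.09),(.08,.09),(.0875,.058),(.105,.047))])
a=cv2.imread('pics/t12.png');cv2.imwrite('pics/t12c.png',cv2.resize(a[130:190,235:310],None,fx=10,fy=10,interpolation=cv2.INTER_CUBIC))
print(row(.4836,-.0941,.11,1.57))
```

```text
[ 0.42019863 -0.29968568  0.19888146] 12.15
tab_top 0.81 [267.4 149.4] [0.6333 0.0092] 0.5915158937677916
aim 0.79 [260.3 143.8] [0.6608 0.0312] 0.6394876195018202
cross_mark 0.57 [259.7 144.9] [0.6569 0.0328] 0.6758266770593926
axis 0.61 [277.1 169.3] [ 0.593  -0.0211] 0.2423880179595852
key_top 0.6 [302.6 200.2] [ 0.4919 -0.0961] -2.388134621483321
bottle 0.67 [338.2 169.2] [ 0.5972 -0.2076] -1.4104433851876685
dish 0.69 [341.1 201.1] [ 0.4991 -0.2162] -1.9042598064750103
tape 0.72 [172.2 221.9] [0.4249 0.2924] 2.074372721210874
0.6 [array([269.47, 153.26]), array([264.61, 145.08]), array([263.45, 145.57]), array([260.57, 141.53])]
0.65 [array([268.7 , 153.72]), array([263.43, 145.78]), array([262.19, 146.32]), array([259.07, 142.42])]
0.7 [array([267.96, 154.22]), array([262.29, 146.55]), array([260.96, 147.14]), array([257.61, 143.39])]
[-0.005  -0.001   0.008   0.2044  0.0643  0.0892]
```

View pics/t12c.png

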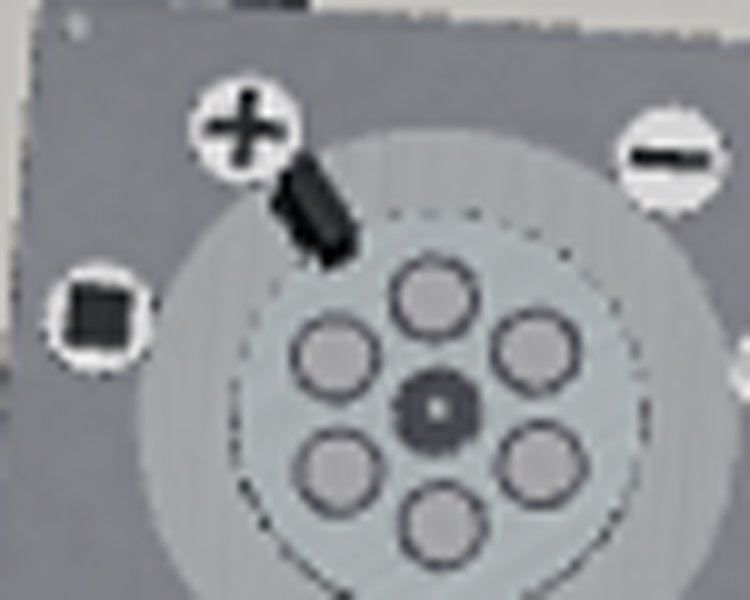

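The top view agrees: the tab points at the cross label, at about 0.64–0.65. Now I'll go above the key.

Request:
send_rows --plan "0 0 0 0.204 0.0643 0.03 -1;0 0 0 0.204 0.0643 0.06 -1;0 0 0 0.204 0.0643 0.085 -1;0 0 0 0.204 0.0643 0.085 -1;0 0 0 0.204 0.0643 0.085 -1;0 0 0 0.204 0.0643 0.085 -1;0 0 0 0.204 0.0643 0.085 -1"

```text
time: 13.25
tool_pos: [0.4836, -0.0937, 0.114]
ee_rot: [-2.207, -2.229, 0.006]
ft_force: [-0.0, -0.2, 0.4]
grip_width: -0.0
```

Run:
```python
from h import *
p=arm.get_image('wrist');p=arm.get_image('wrist');save(p,'w13');s=arm.sense();print(s['tool_pos'],s['time'])
for d in arm.landmark_of('key_top',p)[:1]: print(d, toz(p,d['centre'],.057))
print(proj(p,[.4836,-.0941,.057]))
print(row(.4836,-.0941,.08,1.57))
p=arm.get_image('scene');save(p,'s13');a=cv2.imread('pics/s13.png')
cv2.imwrite('pics/s13c.png',cv2.resize(a[110:210,240:340],None,fx=6,fy=6,interpolation=cv2.INTER_CUBIC))
print(proj(p,s['tool_pos']),proj(p,[.4836,-.0941,.057]))
```

```text
[ 0.48433939 -0.09541368  0.11511043] 13.35
{'centre': [256.5, 200.5], 'score': 0.76} [ 0.48794869 -0.09614218  0.057     ]
[251.40053188 198.17784925]
[-0.003   0.001   0.007   0.0017 -0.0007  0.0353]
[308.13041717 168.39700912] [306.73586639 185.46370106]
```

View pics/w13.png

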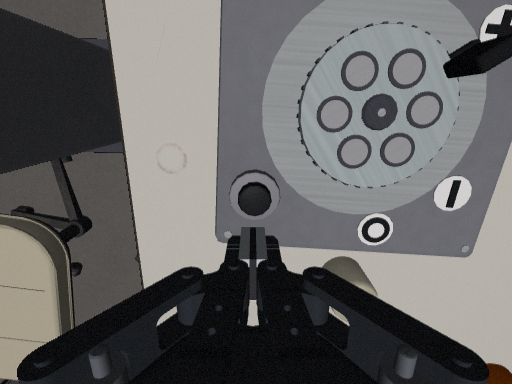

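View pics/s13c.png

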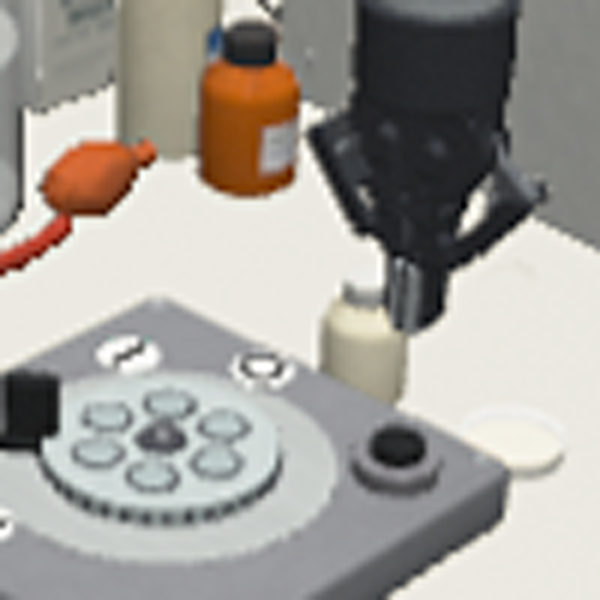

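Request:
send_rows --plan "0 0 0 0.001 0 0.02 -1;0 0 0 0.001 0 0.04 -1;0 0 0 0.001 0 0.055 -1;0 0 0 0.001 0 0.06 -1;0 0 0 0.001 0 0.06 -1"

```text
time: 13.95
tool_pos: [0.4838, -0.0956, 0.0552]
ee_rot: [-2.215, -2.225, 0.004]
ft_force: [0.8, 0.7, -0.3]
grip_width: 0.0003
```

Run:
```python
from h import *
p=arm.get_image('wrist');save(p,'w14');s=arm.sense();print(s['tool_pos'],s['time'],s['ft_force'])
print(row(.4836,-.0941,.05,1.57))
p=arm.get_image('scene');save(p,'s14');a=cv2.imread('pics/s14.png')
b=cv2.resize(a[150:200,280:340],None,fx=10,fy=10,interpolation=cv2.INTER_CUBIC)
cv2.imwrite('pics/s14c.png',cv2.convertScaleAbs(b,alpha=1.6,beta=20))
a=cv2.imread('pics/w14.png');cv2.imwrite('pics/w14c.png',cv2.convertScaleAbs(cv2.resize(a[170:290,190:320],None,fx=5,fy=5,interpolation=cv2.INTER_CUBIC),alpha=1.6,beta=20))
```

```text
[ 0.48451296 -0.09567236  0.05584354] 14.0 [ 0.0822276  -0.24260728  0.36427542]
[-0.002   0.001   0.005   0.0016 -0.0009  0.0058]
```

View pics/w14c.png

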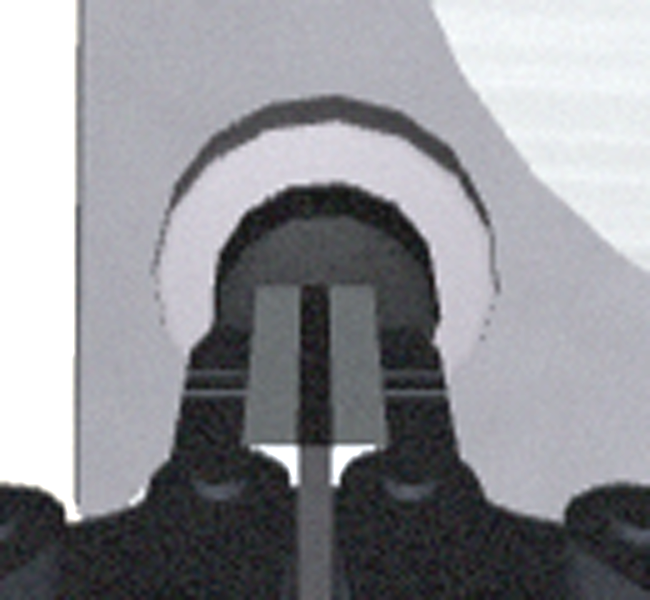

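View pics/s14c.png

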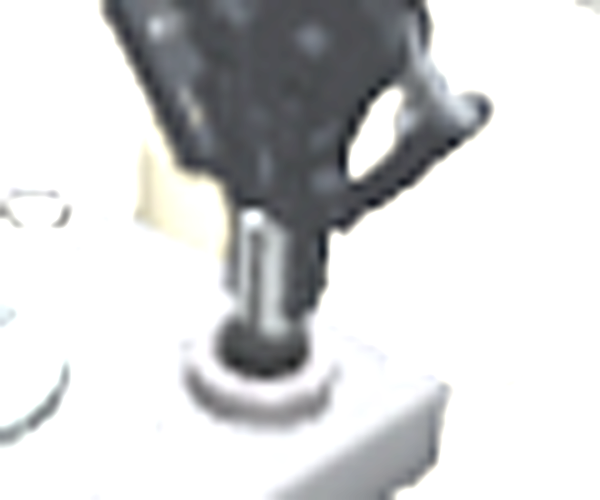

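Request:
send_rows --plan "0 0 0 0.001 -0.0005 0.003 -1;0 0 0 0.001 -0.0005 0.006 -1;0 0 0 0.001 -0.0005 0.006 -1"

```text
time: 14.35
tool_pos: [0.4857, -0.0953, 0.0511]
ee_rot: [2.214, 2.225, -0.001]
ft_force: [0.2, -1.9, 2.8]
grip_width: -0.0
```

Request:
send_rows --plan "0 0 0 0 0 0.003 -1;0 0 0 0 0 0.006 -1;0 0 0 0 0 0.006 -1"

```text
time: 14.65
tool_pos: [0.486, -0.0954, 0.048]
ee_rot: [2.214, 2.226, -0.002]
ft_force: [-9.3, 2.2, 24.7]
grip_width: 0.0004
```

Run:
```python
from h import *
p=arm.get_image('wrist');save(p,'w15');s=arm.sense();print(s['tool_pos'],s['time'],s['ft_force'],s['ft_torque'])
p=arm.get_image('scene');save(p,'s15');a=cv2.imread('pics/s15.png')
b=cv2.resize(a[150:200,280:340],None,fx=10,fy=10,interpolation=cv2.INTER_CUBIC)
cv2.imwrite('pics/s15c.png',cv2.convertScaleAbs(b,alpha=1.3,beta=10))
a=cv2.imread('pics/w15.png');cv2.imwrite('pics/w15c.png',cv2.convertScaleAbs(cv2.resize(a[170:290,190:320],None,fx=5,fy=5,interpolation=cv2.INTER_CUBIC),alpha=1.6,beta=20))
```

```text
[ 0.48593699 -0.09538404  0.048007  ] 14.7 [-7.84742476  2.29016621 24.00637187] [ 0.33656499  1.44729683 -0.02175229]
```

View pics/w15c.png

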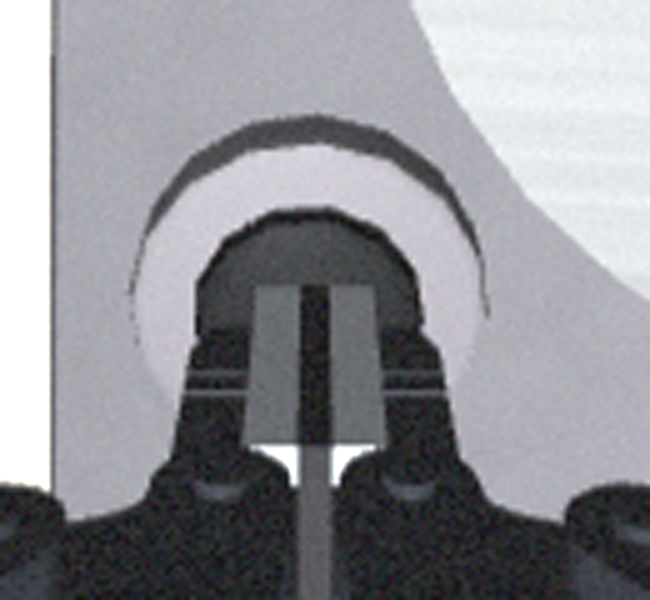

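View pics/s15c.png

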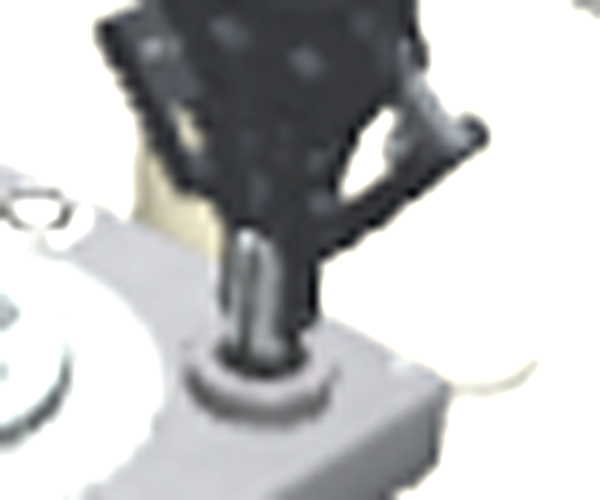

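The band of key side visible above the collar has shrunk from about 30 px to 8 px, which is about 6 mm of travel. The force rose from 2.8 N (spring) to 24 N (hard stop), so the key is fully down. I'll release it.

Request:
send_rows --plan "0 0 0 0 0 -0.01 -1;0 0 0 0 0 -0.03 -1;0 0 0 0 0 -0.06 -1;0 0 0 0 0 -0.1 -1;0 0 0 0 0 -0.1 -1;0 0 0 -0.2 -0.06 -0.12 -1;0 0 0 -0.2 -0.06 -0.12 -1;0 0 0 -0.2 -0.06 -0.12 -1;0 0 0 -0.2 -0.06 -0.12 -1;0 0 0 -0.2 -0.06 -0.12 -1"

```text
time: 15.75
tool_pos: [0.4255, -0.2999, 0.1683]
ee_rot: [2.218, 2.219, -0.004]
ft_force: [-1.3, 0.2, 0.5]
grip_width: 0.0005
```

Run:
```python
from h import *
s=arm.sense();print(s['tool_pos'],s['time'],s['ft_force'])
p=arm.get_image('top');save(p,'t16');a=cv2.imread('pics/t16.png')
cv2.imwrite('pics/t16c.png',cv2.resize(a[100:240,150:360],None,fx=3.6,fy=3.6,interpolation=cv2.INTER_CUBIC))
p=arm.get_image('scene');save(p,'s16');a=cv2.imread('pics/s16.png')
cv2.imwrite('pics/s16c.png',cv2.resize(a[140:260,200:340],None,fx=5,fy=5,interpolation=cv2.INTER_CUBIC))
```

```text
[ 0.42552386 -0.29988876  0.16833823] 15.75 [-1.28827496  0.17953838  0.51725968]
```

View pics/t16c.png

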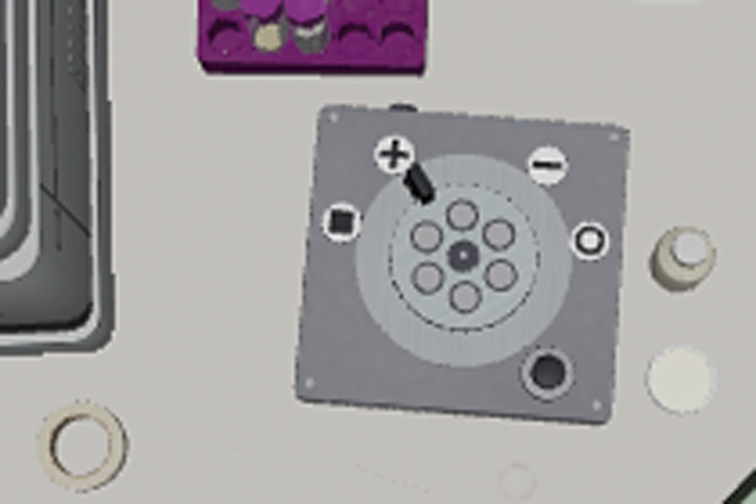

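View pics/s16c.png

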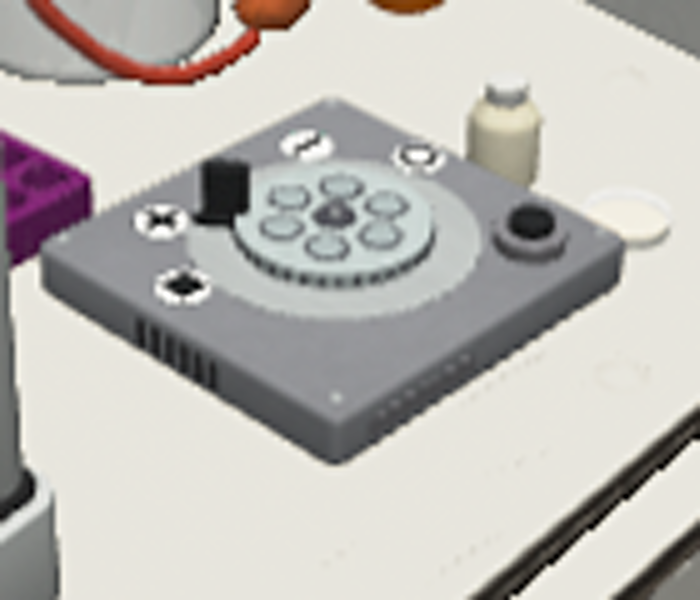

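The tab points at the cross, the key is back up, and the bottle, dish and tape have not moved. Handing in.

```bash
python3 -c "
from plant import arm
print(arm.finish_job(), arm.sense()['time'])"
```

```text
the job is handed in; nothing more can be done
the job is handed in; nothing more can be done
```

I pushed the tab with the shut fingertips, without pinching, until its pointer lined up with the cross label. Then I pressed the key down, released it and handed the job in at about 15.8 s.

- **Turret:** the cross label is at +0.65 rad. The wrist camera put the tab at about 0.64 rad, and the top view showed the pointer aimed at the cross. The network's tab point from the top view gave 0.59 and its aim point 0.64. I trusted the wrist view and the picture over the 0.59.
- **Key:** I pressed it only after the turret was set. The force went from 2.8 N on the spring to about 24 N, with about 6 mm of travel judged from the wrist view. I took that to be the hard stop. I did not separately rule out the fingers touching the collar. The last pictures show the key back up.
- **Misfit found:** the shut fingertips were about 10–13 mm behind the TCP, not 17 mm ahead as stated. My first pass therefore went over the tab without touching it. I backed off, lowered the fingers and pushed again.
- **Bystanders:** the bottle, dish and tape look unmoved in the last top and scene pictures, and the arm ended clear of everything.

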